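# Stow the shelf reader in its case

### The job

Lift the pocket reader out of its cradle, set it down flat on the desk and let go, then take it again by its sides and press it fully home in the T-shaped cutout of the carrying case, without forcing it hard. Only once it is home, slide its little travel lock all the way towards the wide head. Leave the other desk things where they are.

Things in the scene. Friction and masses are not known exactly. Their poses are not given: they have to be found in the camera images.
- reader_mid (a point): Centre (half-way up) of the pocket reader: white, rigid, T-shaped from above, 64 mm long (its x), 28 mm high, about 120 g, z up, upright faces. Wide head: x +8 to +32 mm, 46 mm wide. Handle: x -32 to +8 mm, 30 mm wide. Starts flat in the cradle, underside 14 mm above the desk. Press it on the plain top of the head or of the tail (x -32 to -17).
- lock_top (a point): Middle of the top of the lock slider, grey, ribbed, 8 mm long (x), 9 mm wide, on the reader's centre line in a 3 mm deep slot of its top (x -17 to +7 mm, 12 mm wide). It stands 2.5 mm above the reader's top face: push its tail-side face or drag it with a fingertip pressed on it. Axes as the reader's.
- reader_lock (a joint): Position of the lock slider (m): 0 = unlocked, tail end (slider centre at reader x = -11 mm); 0.012 = locked, towards the head (reader x = +1 mm). About 1 N moves it; it stays where it is left. It starts between 0 and 0.002.
- cutout (a point): Centre of the T-shaped cutout at the level of the grey insert's top, 28 mm above the desk; x along it, head of the T to +x, z up. The reader's outline plus 1.2 mm all round, 19 mm deep: it fits one way round and stands 9 mm proud when home (reader_mid 5 mm below this point). It enters freely 7 mm, then meets sprung pads.
- pad_mid (a point): Middle of the T-cutout's floor, 19 mm below its mouth. Four sprung rubber pads with sloping tops stick out 2.5 mm from the side walls, at cutout x = +20 mm (head) and -24 mm (handle). Passing them takes 8 to 18 N, then a few N of friction remain down to the floor. They hold the reader. Press so that both ends go down; more than 90 N is too hard.
- case: Carrying-case tray, fixed, 96 mm (x) by 145 mm (y -70 to +75), origin at its underside. T cutout at y = -25 mm; a plain empty 40 x 26 mm cutout at y = +48 mm is for something else. Black end walls (x = +-42 to +-48 mm) rise 56 mm above the desk, only 10 mm from the reader's ends, so it cannot be held by its ends there; the y sides are open, level with the insert.
- cradle: The reader's black desk cradle, fixed, 76 mm wide (y), origin at its underside, x as the reader's. Foot 6 mm high, 56 mm long; above it only 40 mm long, so the reader's ends overhang by 12 mm. Side walls 40 mm high, 2.5 mm from the reader's long sides (reader top at 42 mm): take it by its two free ends and lift straight up.
- stapler: Desk stapler, black, 130 mm long (x), 34 wide, 38 high; bystander, origin at its underside.
- tape: Paper tape roll lying flat, 68 mm diameter, 20 mm high; bystander, origin at its underside.
- stamp: Wooden hand stamp, 50 x 36 mm, 54 mm high; bystander, origin at its underside.

How it is judged:
By the outcome, as a careful person would: the job done as asked, in the order asked, and still so for the second after the job is handed in, with the robot touching nothing.
It also fails if it takes over 64 s, if anything falls off the work surface, if the arm or the gripper's body presses on something with over 40 N, if the wrist force passes 120 N, or if a joint passes its speed limit or range.

### The arm

A 6-joint arm with a two-finger parallel gripper is mounted at the origin on the work surface. World frame = base frame: x ahead of the robot, y to its left, z up, the work surface at z = 0. Lengths are in mm, angles in rad, forces in N, time in s.
With the tool pointing down it reaches from about 350 to 975 mm from the base axis. Payload 7.1 kg.
Tool frame: the origin (TCP) lies at the very end of the fingers, on their centre line; the grasp point (between the pads) lies 19 mm behind it; z points along the fingers, y is the direction in which the jaws open and shut (so a half turn about z gives the same grasp; the last joint's range is limited). The gripper opens to 88 mm and grips with 3 to 60 N. Pads are 20 mm wide; open, the fingers measure 115 mm over their backs; the gripper's body (75 mm by 178 mm) begins 61 mm behind the grasp point.
Start: joints at [1.196, 0.423, 1.63, -0, 1.089, -0.019], TCP at [217.681, 585.85, 222.675] pointing down, gripper open.
Joint ranges: [-3, 3], [-0.9, 2.11], [0.09, 2.58], [-1.31, 4.45], [0.11, 2.69], [-2.54, 2.54]. Speed limits (rad/s): [2.39, 2.39, 3.01, 3.14, 3.14, 3.14].

### API

Orientations are given as a rotation vector (axis times angle).
In Python, from workcell import monitor, vision, order, find_in, regions_of, place_of gives the robot as it stands. The module is installed in compiled form; this text tells all that it offers.
- The arm moves only by the tool carry_out, never from a script. Its argument "targets" is a list of rows, each a list of 3 entries, a list of its own where there are three numbers: the turn, a rotation vector about the world's x, y, z in degrees, then the shift along the world's x, y, z in mm, then the finger opening in mm, from 0 to 87.8. In form: [[[rx, ry, rz], [x, y, z], hand], ...]. A call has 1 to 10 rows; each row is the pose to reach, as a shift and turn from the pose commanded when the call began; what a row does not reach only later rows make up. A row lasts 1/12 s, in which the tool goes at most 41.7 mm and 7.16 degrees, less where a joint would pass 70% of its speed; a pose out of reach is approached as far as the arm can. A call with a gripper value outside its range is refused whole. The fingers move at their own pace and stop on an object; the grip force is fixed at half the most. Time passes only in rows, so rows that repeat a pose let the fingers close. It gives the time, the measured TCP pose, the force and the opening at its end, in the units of the state.
- monitor.get_obs(): the state, without advancing time (a new reading comes with each control period).
- vision.get_image(name): name is "scene" or "side" or "wrist"; returns the picture (480x640x3 uint8, red, green, blue); there is no depth.
- vision.camera_model(name): a dict with "K" (3x3 intrinsics, pixels), "dist" ([k1, k2, p1, p2, k3] as OpenCV has them; the pictures are not rectified), "rvec" (rotation vector, rad) and "tvec" (3), from world to camera coordinates, as OpenCV has them. Camera axes: x right, y down, z forward; pixel columns grow to the right and rows downward; lengths in mm; the calibration is good to about 2 mm. A picture is of the moment at which its call begins: read the wrist's pose just before it. camera_model takes no time and is no camera call; for the wrist camera it gives the pose at the moment of the call.
- order.close_job(): hands the job in, once; it reports no verdict.
Trained networks look in the newest picture that a camera, given by its name, has taken for a name from the list of things; names that differ only in an ending like _2 or _b are one class to them, and where a whole thing is asked for, a point or a joint stands for the part that bears it (a point fixed in the world has none). Each returns a list of dicts, best first, with "confidence" (0 to 1); they miss things now and then, are a little off and sometimes report something else, mostly with a low value. They report only what shows in the picture. A call takes as long as a camera call.
- find_in(query, camera): "point" ([x, y, z] in mm, in the coordinates of the camera as it stood for that picture, good to about 4 mm: the middle of the surface that is visible of it).
- regions_of(query, camera): "mask" (480x640 bool, what is visible of it).
- place_of(query, camera): "point" ([x, y, z] in mm, in the coordinates of the camera as it stood for that picture, good to about 4 mm: a listed point, or the origin of a listed thing).
The state is a dict: "t": time; "qpos": joint angles; "qvel": joint speeds; "joint_torque": joint torques, N m; "ee_pos": TCP position; "orientation": TCP orientation; "ft_force": force on the tool from outside, world axes, zero at the start; "moment": the same for the moment, N m; "width": finger opening in mm.
Only numpy, scipy, OpenCV 4.12 (cv2) and the standard library are available. Lean on these libraries where they do the work, as an engineer would, in place of code of your own. Each camera call takes 0.05 s, during which the arm holds its last target.

## Working session

There is one attempt and no reset: what is moved stays moved. The work goes in short steps, Python scripts to look and compute and a tool call to move; the robot and the scene stay as the last step left them, time stands still between calls to the robot, and variables do not carry over. Pictures are saved under pics/ and viewed, and the job is handed in when it is done.

Besides the shell and the picture viewer there is one more tool, called after "Call:" as name([rows], argument=value, ...), one row to a line, values as JSON. carry_out: Moves the arm, as the interface text tells. Its arguments: {"type":"object","properties":{"targets":{"type":"array","items":{"type":"array"}}},"required":["targets"]}

```bash
mkdir -p pics
cat > h.py <<'E'
import numpy as np, cv2
from workcell import monitor, vision, order, find_in, regions_of, place_of
def cm(n):
    c=vision.camera_model(n); K=np.array(c["K"],float); d=np.array(c["dist"],float)
    R=cv2.Rodrigues(np.array(c["rvec"],float))[0]; t=np.array(c["tvec"],float).ravel()
    return K,d,R,t
def c2w(p,m): return m[2].T@(np.array(p)-m[3])
def proj(P,m):
    return cv2.projectPoints(np.array(P,float).reshape(-1,1,3),cv2.Rodrigues(m[2])[0],m[3],m[0],m[1])[0].reshape(-1,2)
def pix2plane(uv,z,m):
    u=cv2.undistortPoints(np.array(uv,float).reshape(-1,1,2),m[0],m[1]).reshape(-1,2)
    C=-m[2].T@m[3]; o=[]
    for a in u:
        r=m[2].T@np.array([a[0],a[1],1]); s=(z-C[2])/r[2]; o.append(C+s*r)
    return np.array(o)
def shot(n,f):
    m=cm(n); im=vision.get_image(n); cv2.imwrite(f,im[:,:,::-1]); return im,m
E
python3 - <<'E'
from h import *
np.set_printoptions(precision=2,suppress=True)
print(monitor.get_obs())
for n in ("scene","side","wrist"):
    im,m=shot(n,f"pics/a_{n}.png")
    print(n,"cam at",-m[2].T@m[3])
    for q in ("reader_mid","lock_top","cutout","pad_mid","case","cradle","stapler","tape","stamp"):
        r=place_of(q,n)
        print(q,[(round(x["confidence"],2),c2w(x["point"],m)) for x in r[:2]])
E
```

```text
{'t': 0.0, 'qpos': array([ 1.2 ,  0.42,  1.63,  0.  ,  1.09, -0.02]), 'qvel': array([-0.,  0., -0., -0.,  0.,  0.]), 'joint_torque': array([ -0.  , -54.46, -27.37,   0.06,   0.02,  -0.  ]), 'ee_pos': array([217.48, 585.35, 221.92]), 'orientation': array([-0.56, -3.09,  0.  ]), 'ft_force': array([-0.19, -1.11, -0.83]), 'moment': array([0.04, 0.01, 0.02]), 'width': 87.85519524649884}
scene cam at [1054.44 -338.2   939.19]
reader_mid [(0.62, array([ 567.74, -242.14,    0.15])), (0.61, array([ 567.19, -238.6 ,   27.56]))]
lock_top [(0.54, array([ 558.53, -237.1 ,   43.05]))]
cutout [(0.77, array([502.62, 208.51,  23.08]))]
pad_mid [(0.87, array([502.05, 201.07,   8.23]))]
case [(0.92, array([512.77, 229.38,   0.05]))]
cradle [(0.94, array([ 566.99, -238.72,    4.36]))]
stapler [(0.65, array([703.64,  23.31,  -1.3 ]))]
tape [(0.71, array([397.35, -32.76,  -1.67]))]
stamp [(0.59, array([347.83, 266.39,   2.37])), (0.48, array([700.64,  23.63,   0.02]))]
side cam at [ -19.97 -727.51  644.37]
reader_mid [(0.93, array([ 563.47, -238.99,   25.23]))]
lock_top [(0.49, array([ 558.43, -236.1 ,   40.12])), (0.32, array([502.71, 207.06,  25.76]))]
cutout [(0.67, array([501.51, 204.08,  28.52]))]
pad_mid [(0.64, array([499.84, 204.88,  10.86]))]
case [(0.86, array([513.43, 228.06,  -3.92]))]
cradle [(0.71, array([ 565.84, -238.26,    0.71])), (0.35, array([350.7 , 263.01,  -3.17]))]
stapler [(0.88, array([699.98,  21.91,  -0.88]))]
tape [(0.77, array([398.09, -36.27,   3.04]))]
stamp [(0.74, array([353.1 , 264.08,  -3.29]))]
wrist cam at [143.76 612.87 385.07]
reader_mid []
lock_top []
cutout []
pad_mid []
case []
cradle []
stapler []
tape []
stamp []
```

View pics/a_scene.png

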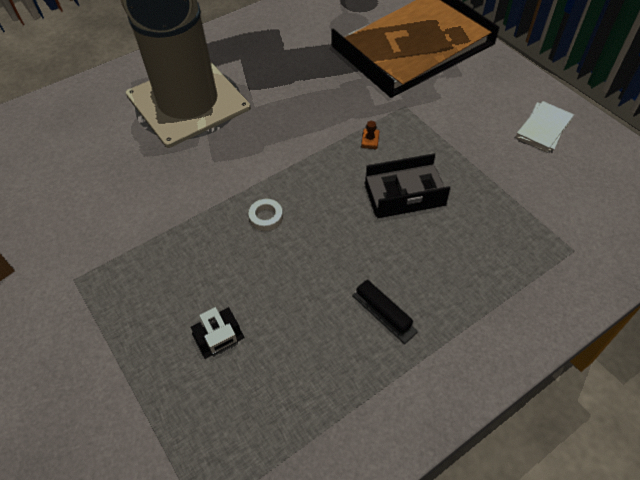

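View pics/a_side.png

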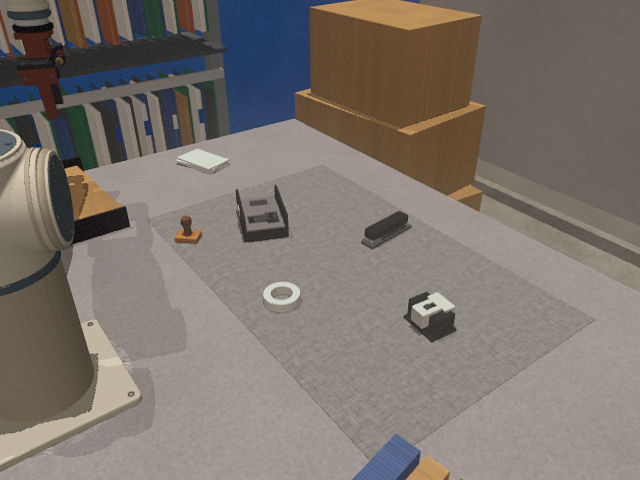

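View pics/a_wrist.png

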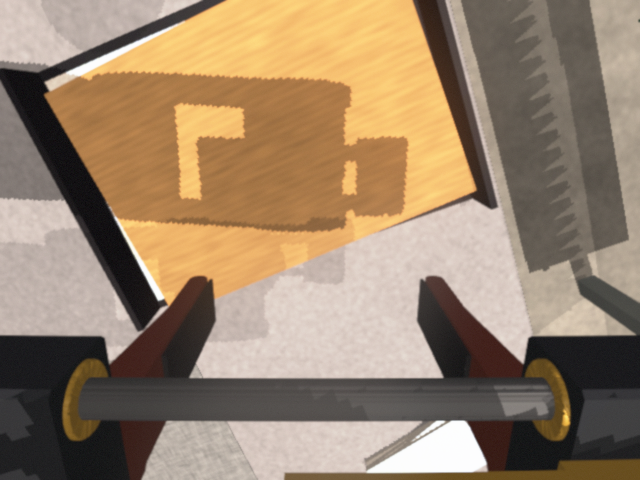

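```bash
python3 - <<'E'
import cv2
a=cv2.imread('pics/a_scene.png');
E
python3 -c "
import cv2
a=cv2.imread('pics/a_side.png');print(a.shape)"
```

```text
(480, 640, 3)
```

```bash
python3 - <<'E'
from h import *
from scipy.spatial.transform import Rotation as Ro
np.set_printoptions(precision=3,suppress=True)
o=monitor.get_obs(); RT=Ro.from_rotvec(o["orientation"]).as_matrix(); print(RT)
m=cm("wrist"); C=-m[2].T@m[3]; print("cam in tool",RT.T@(C-o["ee_pos"])); print("cam axes in tool",RT.T@m[2].T)
print(m[0],m[1])
for n,(u,v) in (("scene",(218,330)),("scene",(405,185)),("side",(430,312)),("side",(262,215))):
    a=cv2.imread(f"pics/a_{n}.png")[v-45:v+45,u-60:u+60]; cv2.imwrite(f"pics/z_{n}_{u}.png",cv2.resize(a,None,fx=6,fy=6,interpolation=cv2.INTER_CUBIC))
E
python3 -c "
import cv2,numpy as np
L=[cv2.resize(cv2.imread('pics/'+f),(400,300)) for f in ('z_scene_218.png','z_scene_405.png','z_side_430.png','z_side_262.png')]
cv2.imwrite('pics/z4.png',np.vstack([np.hstack(L[:2]),np.hstack(L[2:])]))"
```

```text
[[-0.937  0.348  0.   ]
 [ 0.348  0.937  0.   ]
 [-0.     0.    -1.   ]]
cam in tool [  78.697   -0.428 -162.365]
cam axes in tool [[ 0.    -0.958 -0.288]
 [ 1.     0.    -0.001]
 [ 0.001 -0.288  0.958]]
[[414.452   0.    315.978]
 [  0.    414.452 232.145]
 [  0.      0.      1.   ]] [-0.025  0.     0.     0.     0.   ]
```

View pics/z4.png

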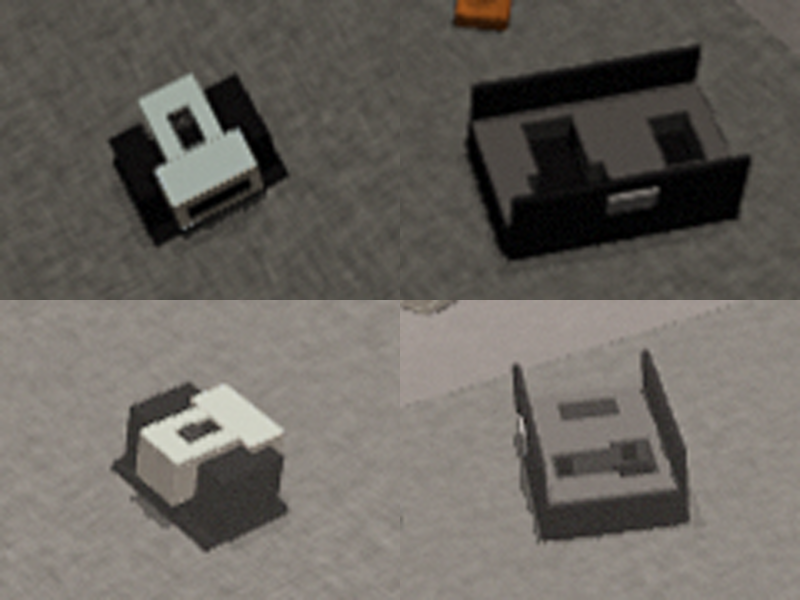

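Run:
```python
from h import *
np.set_printoptions(precision=1,suppress=True)
m=cm("scene")
z=lambda a,o:np.array(a)/3.333+np.array(o)
P=pix2plane([z(a,(158,285)) for a in ((140,97),(195,75),(178,204),(262,166))],42,m);print(P)
d=P[2]+P[3]-P[0]-P[1];print(np.degrees(np.arctan2(d[1],d[0])),np.linalg.norm(d)/2,(P.sum(0))/4)
Q=pix2plane([z(a,(345,140)) for a in ((472,85),(697,47),(512,198),(748,155))],56,m);print(Q)
for a,b in((0,1),(2,3)):
  d=Q[b]-Q[a];print(np.degrees(np.arctan2(d[1],d[0]))-90,np.linalg.norm(d))
print(Q.mean(0))
```

```text
[[ 536.5 -248.6   42. ]
 [ 541.9 -219.6   42. ]
 [ 600.2 -261.4   42. ]
 [ 606.8 -217.4   42. ]]
-4.746305592773353 64.46207312119358 [ 571.3 -236.7   42. ]
[[585.6 375.2  56. ]
 [643.  505.5  56. ]
 [661.7 332.   56. ]
 [718.4 464.   56. ]]
-23.794621216156756 142.3629904011217
-23.25314287224559 143.68641052651054
[652.2 419.2  56. ]
```

Run:
```python
from h import *
np.set_printoptions(precision=1,suppress=True)
m=cm("scene")
z=lambda a,o:(np.array(a)-[400,0])/3.333+np.array(o)
Q=pix2plane([z(a,(345,140)) for a in ((472,85),(697,47),(512,198),(748,155))],56,m);print(Q)
for a,b in((0,1),(2,3)):
  d=Q[b]-Q[a];print(np.degrees(np.arctan2(d[1],d[0]))-90,np.linalg.norm(d))
print(Q.mean(0))
```

```text
[[444.1 181.9  56. ]
 [500.5 311.8  56. ]
 [526.9 147.   56. ]
 [582.7 278.5  56. ]]
-23.47675566586078 141.5911478940609
-22.99412439284785 142.79513421101666
[513.6 229.8  56. ]
```

Call:
carry_out([
  [[0,0,-1],[41,-37,0],87.8],
  [[0,0,-2],[70,-70,0],87.8],
  [[0,0,-2.8],[95,-107,-5],87.8],
  [[0,0,-2.8],[120,-145,-10],87.8],
  [[0,0,-2.8],[145,-182,-15],87.8],
  [[0,0,-2.8],[170,-220,-20],87.8],
  [[0,0,-2.8],[195,-258,-22],87.8],
  [[0,0,-2.8],[220,-296,-22],87.8],
  [[0,0,-2.8],[245,-334,-22],87.8],
  [[0,0,-2.8],[267,-370,-22],87.8],
])

```text
t: 2.33
ee_pos: [463.0, 249.7, 201.1]
orientation: [0.631, 3.077, 0.0]
ft_force: [1.0, 0.0, -0.2]
width: 88.3
```

Call:
carry_out([
  [[0,0,0],[0,0,0],87.8],
  [[0,0,0],[0,0,0],87.8],
])

```text
t: 2.5
ee_pos: [463.2, 249.7, 201.0]
orientation: [0.638, 3.076, 0.0]
ft_force: [-0.0, -0.3, -0.2]
width: 88.0
```

Run:
```python
from h import *
np.set_printoptions(precision=2,suppress=True)
im,m=shot("wrist","pics/b_wrist.png"); o=monitor.get_obs();print(o["t"],o["ee_pos"],o["ft_force"],np.degrees(o["qpos"]))
np.save("b.npy",np.array([m[0].ravel(),m[2].ravel()])); np.savez("b.npz",K=m[0],d=m[1],R=m[2],t=m[3])
for q in ("cutout","pad_mid","case"):
    print(q,[(round(x["confidence"],2),c2w(x["point"],m)) for x in place_of(q,"wrist")[:2]])
```

```text
2.55 [462.4  250.92 201.  ] [ 0.41 -0.14 -0.52] [ 27.18  17.6  106.9    0.02  55.5  -39.51]
cutout [(0.64, array([507.35, 206.84,  30.49]))]
pad_mid [(0.84, array([505.89, 206.7 ,  11.52]))]
case [(0.64, array([512.12, 226.88,  -0.26]))]
```

View pics/b_wrist.png

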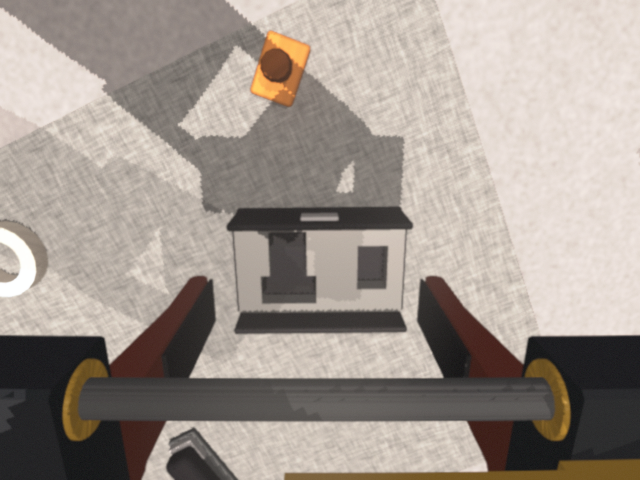

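Run:
```python
import cv2
a=cv2.imread('pics/b_wrist.png')[195:345,220:420]; cv2.imwrite('pics/b_z.png',cv2.resize(a,None,fx=4,fy=4,interpolation=cv2.INTER_CUBIC))
```

```text
(no output)
```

View pics/b_z.png

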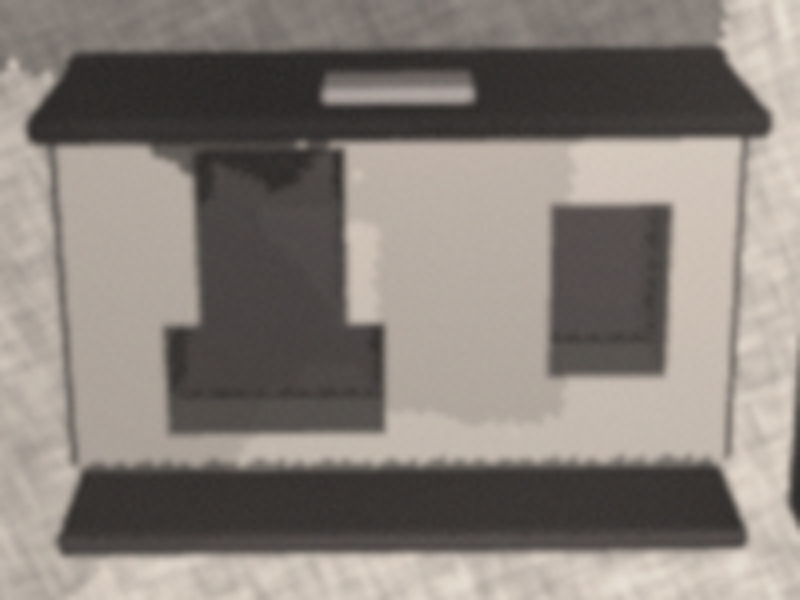

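```bash
cat >> h.py <<'E'
from scipy.optimize import least_squares
def fitpose(uv,model,m,x0,zlocal=None):
    """uv pix; model Nx3 with local x,y and world z; fit x,y,yaw"""
    model=np.array(model,float);uv=np.array(uv,float)
    def W(p):
        c,s=np.cos(p[2]),np.sin(p[2])
        return np.c_[p[0]+c*model[:,0]-s*model[:,1],p[1]+s*model[:,0]+c*model[:,1],model[:,2]]
    f=lambda p:(proj(W(p),m)-uv).ravel()
    r=least_squares(f,x0,x_scale=[10,10,.1],loss='soft_l1'); 
    return r.x,f(r.x).reshape(-1,2)
E
python3 - <<'E'
from h import *
np.set_printoptions(precision=2,suppress=True)
b=np.load("b.npz"); m=(b['K'],b['d'],b['R'],b['t'])
z=np.array([(196,151),(343,151),(200,325),(347,325),(165,325),(384,325),(169,432),(384,432)],float)
uv=(z+0.5)/4-0.5+[220,195]
mod=[(-33.2,-16.2),(-33.2,16.2),(6.8,-16.2),(6.8,16.2),(6.8,-24.2),(6.8,24.2),(33.2,-24.2),(33.2,24.2)]
x,r=fitpose(uv,[(a,c,28) for a,c in mod],m,[504,207,-.4]);print(x[:2],np.degrees(x[2]),r)
z2=np.array([(30,138),(768,132),(72,55),(720,50),(60,552),(745,545),(85,465),(715,465),(50,140),(745,137)])
uv2=(z2+.5)/4-.5+[220,195]
print(pix2plane(uv2[[0,1,4,5]],56,m))
Q=pix2plane(uv2[[0,1,2,3]],56,m);print(Q)
E
```

```text
[503.95 204.86] -23.312377786205488 [[-0.71 -0.37]
 [ 0.86 -0.44]
 [-0.08 -0.01]
 [ 0.27 -0.07]
 [-0.48 -0.  ]
 [ 0.18 -0.08]
 [-0.25  0.66]
 [ 0.24  0.6 ]]
[[446.02 181.6   56.  ]
 [501.64 313.02  56.  ]
 [529.16 146.22  56.  ]
 [584.64 278.44  56.  ]]
[[446.02 181.6   56.  ]
 [501.64 313.02  56.  ]
 [434.49 196.44  56.  ]
 [482.66 310.09  56.  ]]
```

Call:
carry_out([
  [[0,0,-7],[9,-40,0],87.8],
  [[0,0,-14],[18,-80,0],87.8],
  [[0,0,-21],[27,-120,0],87.8],
  [[0,0,-28],[36,-160,0],87.8],
  [[0,0,-35],[45,-200,0],87.8],
  [[0,0,-42],[54,-240,0],87.8],
  [[0,0,-49],[63,-280,0],87.8],
  [[0,0,-56],[72,-320,0],87.8],
  [[0,0,-63],[81,-360,0],87.8],
  [[0,0,-70],[90,-400,0],87.8],
])

```text
t: 3.53
ee_pos: [552.6, -148.8, 201.1]
orientation: [2.286, 2.155, 0.0]
ft_force: [0.0, 0.9, -0.2]
width: 87.8
```

Call:
carry_out([
  [[0,0,-3],[8,-37,0],87.8],
  [[0,0,-3],[15,-69,0],87.8],
  [[0,0,-3],[15,-69,0],87.8],
  [[0,0,-3],[15,-69,0],87.8],
])

```text
t: 3.87
ee_pos: [567.6, -217.5, 200.6]
orientation: [-2.338, -2.098, -0.0]
ft_force: [-0.9, 0.4, -0.1]
width: 87.9
```

Run:
```python
from h import *
np.set_printoptions(precision=2,suppress=True)
im,m=shot("wrist","pics/c_wrist.png"); o=monitor.get_obs();print(o["t"],o["ee_pos"],o["orientation"],o["ft_force"],np.degrees(o["qpos"]))
np.savez("c.npz",K=m[0],d=m[1],R=m[2],t=m[3])
for q in ("reader_mid","lock_top","cradle"):
    print(q,[(round(x["confidence"],2),c2w(x["point"],m)) for x in place_of(q,"wrist")[:2]])
a=im[:,:,::-1][195:345,220:420]; cv2.imwrite('pics/c_z.png',cv2.resize(a,None,fx=4,fy=4,interpolation=cv2.INTER_CUBIC))
```

```text
3.9167 [ 567.14 -216.29  200.52] [-2.34 -2.1   0.  ] [0.71 1.05 0.15] [-22.01  24.23  96.7    0.02  59.13 -15.89]
reader_mid [(0.58, array([ 568.29, -236.65,   30.1 ]))]
lock_top [(0.5, array([ 560.67, -235.48,   43.05]))]
cradle [(0.64, array([ 567.19, -232.88,    2.59]))]
```

View pics/c_wrist.png

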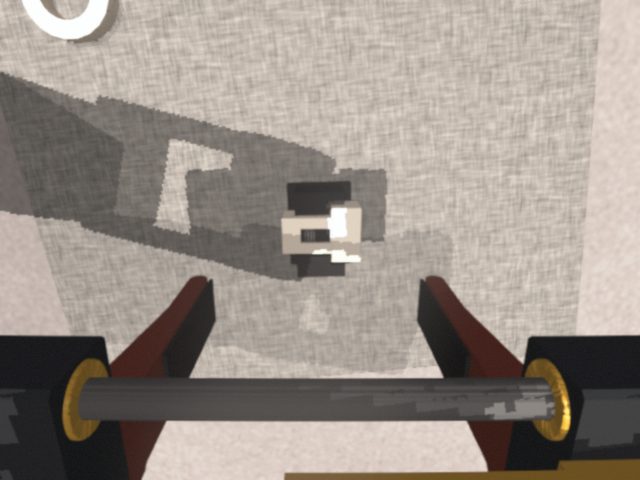

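View pics/c_z.png

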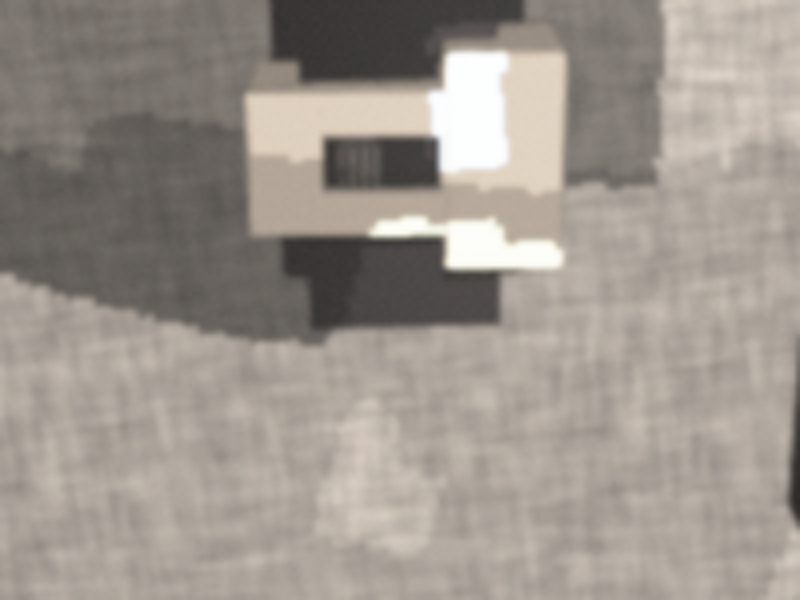

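Run:
```python
from h import *
np.set_printoptions(precision=2,suppress=True)
b=np.load("c.npz"); m=(b['K'],b['d'],b['R'],b['t'])
z=np.array([(246,93),(249,237),(441,50),(567,50),(446,268),(563,268)],float)
uv=(z+0.5)/4-0.5+[220,195]
mod=[(-32,15),(-32,-15),(8,23),(32,23),(8,-23),(32,-23)]
x,r=fitpose(uv,[(a,c,42) for a,c in mod],m,[567,-237,-.1]);print(x[:2],np.degrees(x[2]),r)
```

```text
[ 569.68 -238.55] -5.230775137282813 [[-0.31  0.22]
 [ 0.45 -0.46]
 [ 0.83  0.42]
 [-0.48 -0.07]
 [-0.06  0.14]
 [-0.28 -0.32]]
```

Call:
carry_out([
  [[0,0,1],[1.7,-21.5,-20],87.8],
  [[0,0,1],[1.7,-21.5,-60],87.8],
  [[0,0,1],[1.7,-21.5,-100],87.8],
  [[0,0,1],[1.7,-21.5,-135],87.8],
  [[0,0,1],[1.7,-21.5,-150],87.8],
  [[0,0,1],[1.7,-21.5,-150],87.8],
])

```text
t: 4.57
ee_pos: [566.0, -236.3, 47.0]
orientation: [-2.312, -2.116, 0.005]
ft_force: [-0.2, 0.3, 0.3]
width: 87.8
```

Run:
```python
from h import *
np.set_printoptions(precision=2,suppress=True)
im,m=shot("wrist","pics/d_wrist.png"); o=monitor.get_obs();print(o["t"],o["ee_pos"],o["ft_force"])
```

```text
4.6167 [ 567.63 -237.12   49.38] [0.65 0.81 0.3 ]
```

View pics/d_wrist.png

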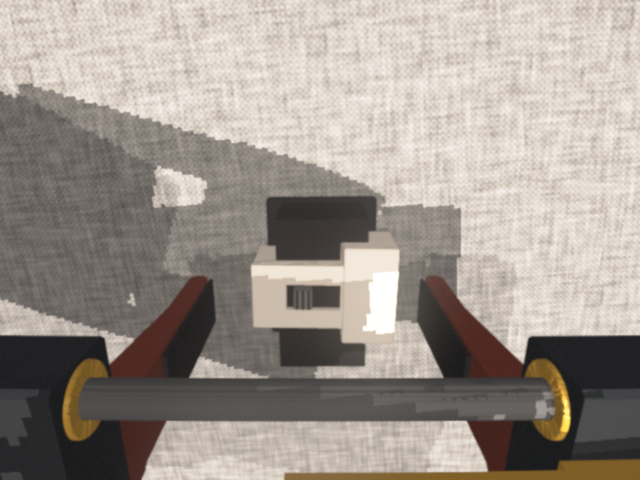

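Call:
carry_out([
  [[0,0,0],[2,0,-16],87.8],
  [[0,0,0],[2,0,-28],87.8],
  [[0,0,0],[2,0,-32],87.8],
  [[0,0,0],[2,0,-32],50],
  [[0,0,0],[2,0,-32],30],
  [[0,0,0],[2,0,-32],30],
  [[0,0,0],[2,0,-32],30],
  [[0,0,0],[2,0,-32],30],
])

```text
t: 5.28
ee_pos: [571.1, -239.3, 19.8]
orientation: [2.319, 2.118, 0.001]
ft_force: [-0.9, 0.5, 3.7]
width: 63.8
```

Call:
carry_out([
  [[0,0,0],[0,0,5],30],
  [[0,0,0],[0,0,15],30],
  [[0,0,0],[0,0,35],30],
  [[0,0,0],[0,0,60],30],
  [[0,0,0],[0,0,80],30],
  [[0,0,0],[0,0,80],30],
])

```text
t: 5.78
ee_pos: [573.5, -240.2, 103.8]
orientation: [2.315, 2.114, 0.005]
ft_force: [1.5, -0.1, -1.1]
width: 63.6
```

Run:
```python
from h import *
np.set_printoptions(precision=2,suppress=True)
im,m=shot("wrist","pics/e_wrist.png"); o=monitor.get_obs();print(o["t"],o["ee_pos"],o["ft_force"],o["width"])
```

```text
5.8333 [ 572.45 -239.79  101.7 ] [-0.12  0.18 -1.  ] 64.10696447068983
```

View pics/e_wrist.png

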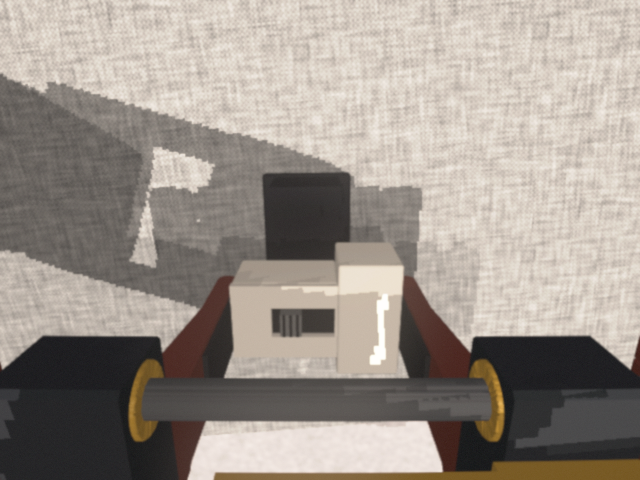

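Call:
carry_out([
  [[0,0,-6],[-5,38,0],30],
  [[0,0,-12],[-10,78,0],30],
  [[0,0,-18],[-20,118,0],30],
  [[0,0,-18],[-30,155,-20],30],
  [[0,0,-18],[-30,160,-50],30],
  [[0,0,-18],[-30,160,-75],30],
  [[0,0,-18],[-30,160,-86],30],
  [[0,0,-18],[-30,160,-90],30],
  [[0,0,-18],[-30,160,-91],30],
  [[0,0,-18],[-30,160,-91],30],
])

```text
t: 6.67
ee_pos: [541.2, -79.6, 8.2]
orientation: [2.623, 1.728, 0.0]
ft_force: [0.1, -0.5, -1.7]
width: 63.6
```

Call:
carry_out([
  [[0,0,0],[0,0,-1],30],
  [[0,0,0],[0,0,-2],30],
  [[0,0,0],[0,0,-2],30],
])

```text
t: 6.92
ee_pos: [541.4, -79.5, 6.7]
orientation: [2.622, 1.729, 0.002]
ft_force: [1.2, -0.1, -0.5]
width: 64.0
```

Call:
carry_out([
  [[0,0,0],[0,0,-0.7],30],
  [[0,0,0],[0,0,-1.4],30],
  [[0,0,0],[0,0,-1.4],30],
])

```text
t: 7.17
ee_pos: [541.3, -79.3, 5.8]
orientation: [2.622, 1.729, 0.001]
ft_force: [-2.3, -1.1, 10.2]
width: 64.1
```

Call:
carry_out([
  [[0,0,0],[0,0,0.3],75],
  [[0,0,0],[0,0,0.3],87.8],
  [[0,0,0],[0,0,0.3],87.8],
  [[0,0,0],[0,0,10],87.8],
  [[0,0,0],[0,0,40],87.8],
  [[0,0,0],[0,0,80],87.8],
  [[0,0,7],[0,0,115],87.8],
  [[0,0,14],[0,0,115],87.8],
  [[0,0,21],[0,0,115],87.8],
  [[0,0,28],[0,0,115],87.8],
])

```text
t: 8.0
ee_pos: [541.3, -79.1, 121.3]
orientation: [2.118, 2.318, 0.002]
ft_force: [0.4, 0.9, 0.7]
width: 87.8
```

Call:
carry_out([
  [[0,0,7],[0,0,0],87.8],
  [[0,0,14],[0,0,0],87.8],
  [[0,0,21],[0,0,0],87.8],
  [[0,0,28],[0,0,0],87.8],
  [[0,0,35],[0,0,0],87.8],
  [[0,0,42],[0,0,0],87.8],
  [[0,0,49],[0,0,0],87.8],
  [[0,0,56],[0,0,0],87.8],
  [[0,0,62],[0,0,0],87.8],
  [[0,0,62],[0,0,0],87.8],
])

```text
t: 8.83
ee_pos: [540.8, -79.0, 120.1]
orientation: [0.625, 3.078, -0.0]
ft_force: [-0.4, 0.6, 0.5]
width: 87.8
```

Run:
```python
from h import *
np.set_printoptions(precision=2,suppress=True)
im,m=shot("wrist","pics/f_wrist.png"); o=monitor.get_obs();print(o["t"],o["ee_pos"],o["orientation"],o["ft_force"],o["width"],np.degrees(o["qpos"]))
np.savez("f.npz",K=m[0],d=m[1],R=m[2],t=m[3])
print([(round(x["confidence"],2),c2w(x["point"],m)) for x in place_of("reader_mid","wrist")[:2]])
```

```text
8.8833 [540.81 -79.03 120.04] [0.63 3.08 0.  ] [-0.66 -1.22  0.69] 87.69511449843509 [ -9.56  25.97 107.33   0.    46.68 -76.26]
[(0.81, array([541.81, -77.28,  15.82]))]
```

View pics/f_wrist.png

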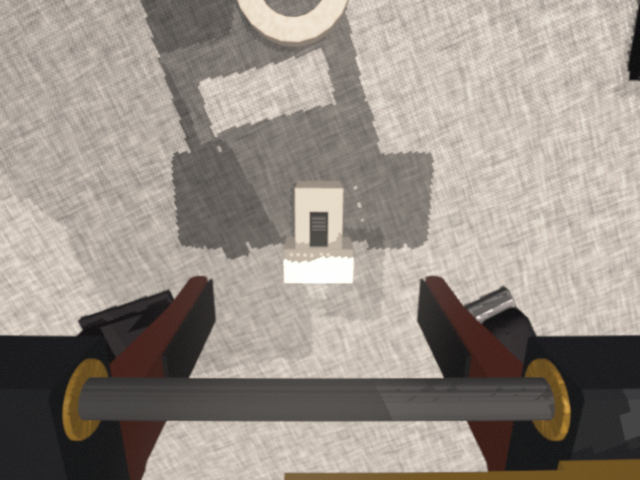

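Run:
```python
import cv2
a=cv2.imread('pics/f_wrist.png')[170:300,250:390]; cv2.imwrite('pics/f_z.png',cv2.resize(a,None,fx=4,fy=4,interpolation=cv2.INTER_CUBIC))
```

```text
(no output)
```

View pics/f_z.png

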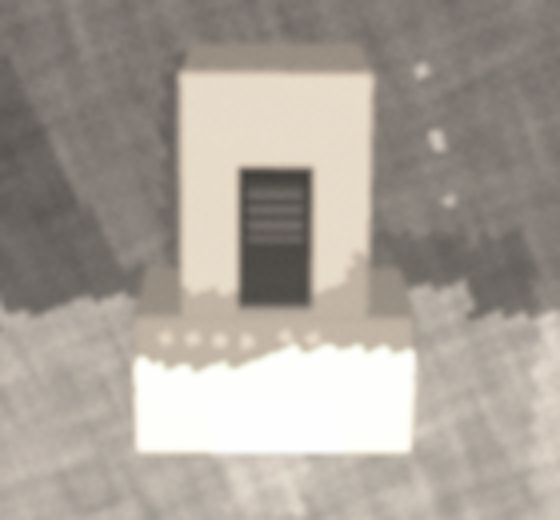

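Run:
```python
from h import *
np.set_printoptions(precision=2,suppress=True)
b=np.load("f.npz"); m=(b['K'],b['d'],b['R'],b['t'])
z=np.array([(179,72),(374,72),(137,317),(412,317),(136,452),(412,452),(240,170),(313,170)],float)
uv=(z+0.5)/4-0.5+[250,170]
mod=[(-32,-15),(-32,15),(8,-23),(8,23),(32,-23),(32,23),(-17,-6),(-17,6)]
x,r=fitpose(uv,[(a,c,28) for a,c in mod],m,[541,-79,-.4]);print(x[:2],np.degrees(x[2]),r)
```

```text
[542.27 -78.55] -23.15994414321276 [[ 0.22  0.26]
 [-0.26  0.44]
 [-0.9  -0.14]
 [ 1.2   0.11]
 [ 0.06  0.19]
 [ 0.12  0.43]
 [-0.52 -0.73]
 [ 0.23 -0.66]]
```

Call:
carry_out([
  [[0,0,0],[-3.5,2.2,-40],87.8],
  [[0,0,0],[-3.5,2.2,-80],87.8],
  [[0,0,0],[-3.5,2.2,-100],87.8],
  [[0,0,0],[-3.5,2.2,-105],87.8],
  [[0,0,0],[-3.5,2.2,-105],60],
  [[0,0,0],[-3.5,2.2,-105],20],
  [[0,0,0],[-3.5,2.2,-105],20],
  [[0,0,0],[-3.5,2.2,-105],20],
  [[0,0,0],[-3.5,2.2,-105],20],
  [[0,0,0],[-3.5,2.2,-105],20],
])

```text
t: 9.77
ee_pos: [538.0, -77.0, 15.6]
orientation: [0.631, 3.076, 0.0]
ft_force: [-0.3, 0.2, -0.1]
width: 50.9
```

Call:
carry_out([
  [[0,0,0],[0,0,0],20],
  [[0,0,0],[0,0,0],20],
  [[0,0,0],[0,0,0],20],
])

```text
t: 10.02
ee_pos: [537.3, -76.8, 14.7]
orientation: [0.631, 3.077, 0.0]
ft_force: [0.5, 1.7, 0.1]
width: 31.4
```

Call:
carry_out([
  [[0,0,0],[0,0,0],20],
  [[0,0,0],[0,0,5],20],
  [[0,0,0],[0,0,20],20],
  [[0,0,0],[0,0,45],20],
  [[0,0,0],[0,0,70],20],
  [[0,0,0],[0,0,86],20],
  [[0,0,0],[0,0,86],20],
])

```text
t: 10.6
ee_pos: [539.4, -77.2, 103.8]
orientation: [0.63, 3.072, 0.0]
ft_force: [0.8, -0.8, -0.4]
width: 29.9
```

Run:
```python
from h import *
np.set_printoptions(precision=2,suppress=True)
im,m=shot("wrist","pics/g_wrist.png"); o=monitor.get_obs();print(o["t"],o["ee_pos"],o["orientation"],o["ft_force"],o["width"],np.degrees(o["qpos"]))
np.savez("g.npz",K=m[0],d=m[1],R=m[2],t=m[3],p=o["ee_pos"],r=o["orientation"])
a=cv2.imread('pics/g_wrist.png')[240:440,180:460]; cv2.imwrite('pics/g_z.png',cv2.resize(a,None,fx=2.8,fy=2.8,interpolation=cv2.INTER_CUBIC))
```

```text
10.65 [538.41 -77.05 102.06] [0.63 3.07 0.  ] [-0.15  0.48 -2.39] 29.861416872003748 [ -9.4   27.37 108.24  -0.    44.19 -76.21]
```

View pics/g_z.png

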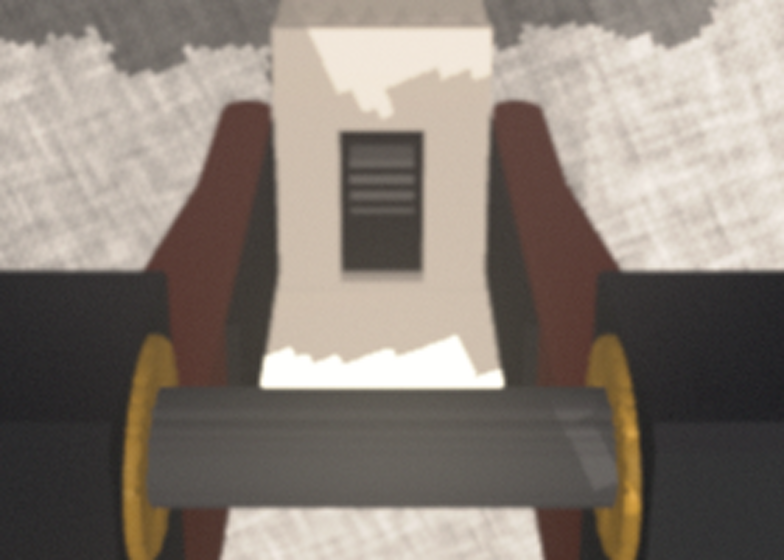

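Run:
```python
from h import *
np.set_printoptions(precision=2,suppress=True)
b=np.load("g.npz"); m=(b['K'],b['d'],b['R'],b['t'])
z=np.array([(273,27),(492,27),(340,131),(423,131),(343,272),(423,272)],float)
uv=(z+0.5)/2.8-0.5+[180,240]
mod=[(-32,-15),(-32,15),(-17,-6),(-17,6),(7,-6),(7,6)]
for zt in (114,116,118):
  x,r=fitpose(uv,[(a,c,zt) for a,c in mod],m,[541,-79,-.4]);print(zt,x[:2],np.degrees(x[2]),abs(r).max(),(r**2).sum())
  c,s=np.cos(x[2]),np.sin(x[2]); d=b['p'][:2]-x[:2]; print("tcp in reader",[c*d[0]+s*d[1],-s*d[0]+c*d[1]])
```

```text
114 [544.75 -79.92] -23.048357225380155 1.5253517595351127 7.5409084637932615
tcp in reader [np.float64(-6.956167712309384), np.float64(0.15212792960955435)]
116 [544.03 -79.61] -23.074109289838788 2.0206556887973193 11.688946727862511
tcp in reader [np.float64(-6.174239108344347), np.float64(0.14778080945559013)]
118 [543.33 -79.31] -23.067777600619763 3.0254357771320883 21.788066190630282
tcp in reader [np.float64(-5.412516444006254), np.float64(0.15101101709675935)]
```

Call:
carry_out([
  [[0,0,-0.2],[2,30,0],20],
  [[0,0,-0.2],[4,70,0],20],
  [[0,0,-0.2],[6,110,0],20],
  [[0,0,-0.2],[8,150,0],20],
  [[0,0,-0.2],[10,190,0],20],
  [[0,0,-0.2],[11,230,0],20],
  [[0,0,-0.2],[11,262,0],20],
  [[0,0,-0.2],[11,262,0],20],
  [[0,0,-0.2],[11,262,0],20],
  [[0,0,-0.2],[11,262,0],20],
])

```text
t: 11.48
ee_pos: [547.2, 184.5, 99.2]
orientation: [-0.635, -3.074, 0.002]
ft_force: [0.2, -0.5, -1.5]
width: 29.6
```

Run:
```python
from h import *
np.set_printoptions(precision=2,suppress=True)
im,m=shot("wrist","pics/i_wrist.png"); o=monitor.get_obs();print(o["t"],o["ee_pos"],o["orientation"],o["ft_force"],o["width"],np.degrees(o["qpos"]))
np.savez("i.npz",K=m[0],d=m[1],R=m[2],t=m[3],p=o["ee_pos"],r=o["orientation"])
```

```text
11.5333 [547.49 184.01  99.48] [-0.64 -3.07  0.  ] [ 0.35  0.12 -1.48] 29.888651084138125 [ 17.4   29.96 103.75  -0.02  46.41 -49.17]
```

View pics/i_wrist.png

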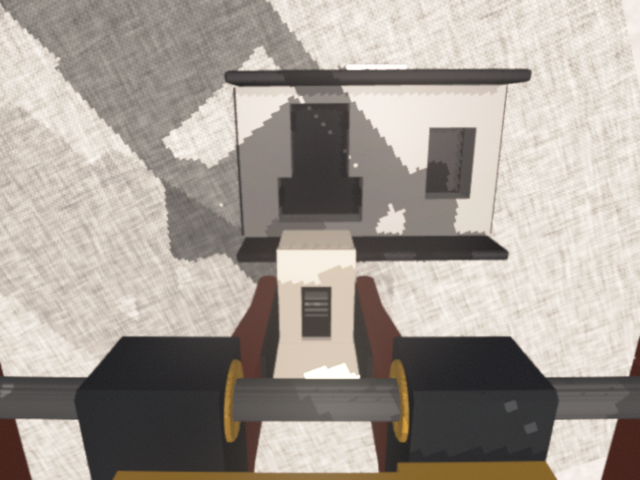

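Run:
```python
import cv2
a=cv2.imread('pics/i_wrist.png')[85:235,230:390]; cv2.imwrite('pics/i_z.png',cv2.resize(a,None,fx=4,fy=4,interpolation=cv2.INTER_CUBIC))
a=cv2.imread('pics/i_wrist.png')[225:375,240:400]; cv2.imwrite('pics/i_z2.png',cv2.resize(a,None,fx=4,fy=4,interpolation=cv2.INTER_CUBIC))
```

View pics/i_z.png

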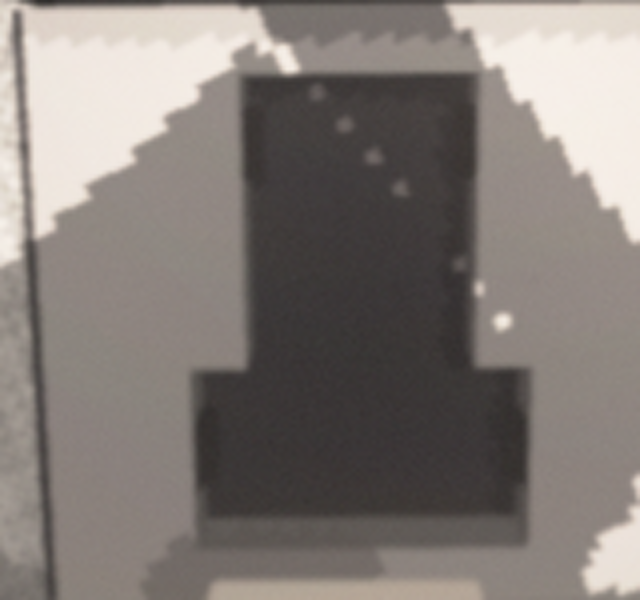

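View pics/i_z2.png

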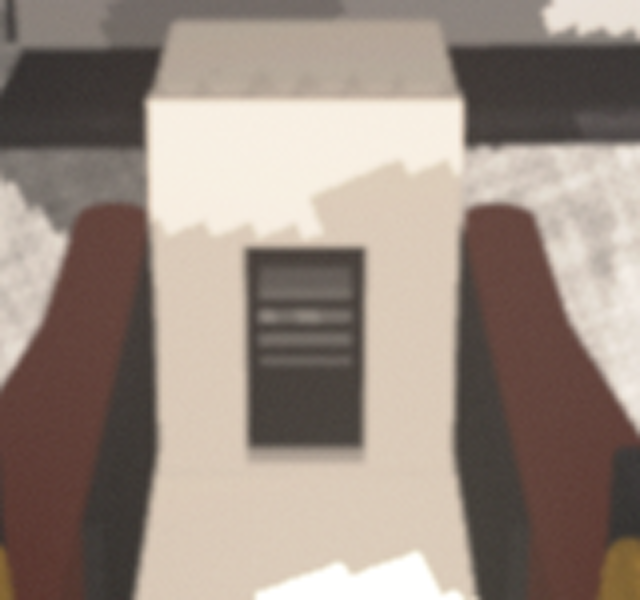

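Run:
```python
from h import *
np.set_printoptions(precision=2,suppress=True)
b=np.load("i.npz"); m=(b['K'],b['d'],b['R'],b['t'])
z=np.array([(241,74),(479,74),(247,369),(475,369),(191,369),(532,369),(197,547),(527,547)],float)
uv=(z+0.5)/4-0.5+[230,85]
mod=[(-33.2,-16.2),(-33.2,16.2),(6.8,-16.2),(6.8,16.2),(6.8,-24.2),(6.8,24.2),(33.2,-24.2),(33.2,24.2)]
for zz in (27,28,29):
  x,r=fitpose(uv,[(a,c,zz) for a,c in mod],m,[504,207,-.4]);print(zz,x[:2],np.degrees(x[2]),(r**2).sum())
print(r)
z=np.array([(147,97),(463,97),(247,249),(364,249),(248,446),(363,446),(172,20),(440,20)],float)
uv=(z+0.5)/4-0.5+[240,225]
for zt in (108,110,112,114):
  mod=[(-32,-15,zt),(-32,15,zt),(-17,-6,zt),(-17,6,zt),(7,-6,zt),(7,6,zt),(-32,-15,zt-28),(-32,15,zt-28)]
  x,r=fitpose(uv,mod,m,[552,182,-.4]);print(zt,x[:2],np.degrees(x[2]),(r**2).sum(),end=' ')
  c,s=np.cos(x[2]),np.sin(x[2]); d=b['p'][:2]-x[:2]; print("tcp in reader",[c*d[0]+s*d[1],-s*d[0]+c*d[1]])
```

```text
27 [503.76 204.94] -23.095167780267705 0.5108202183842956
28 [503.64 204.99] -23.097560470753866 0.872669129428889
29 [503.53 205.03] -23.09931711040142 2.1626390787149825
[[-0.23 -0.24]
 [ 0.58 -0.49]
 [-0.19  0.05]
 [ 0.27 -0.16]
 [-0.37  0.11]
 [ 0.21 -0.2 ]
 [-0.48  0.77]
 [ 0.2   0.5 ]]
108 [553.05 181.52] -23.294863913597993 17.70059290878102 tcp in reader [np.float64(-6.0970016391688695), np.float64(0.08904405360335854)]
110 [552.42 181.79] -23.28824129230264 19.19272122802777 tcp in reader [np.float64(-5.407196730576765), np.float64(0.08557597163660113)]
112 [551.8  182.06] -23.281037572625316 28.686523969244252 tcp in reader [np.float64(-4.729687678567777), np.float64(0.08191457552012094)]
114 [551.16 182.35] -23.278609819470507 46.32113950285503 tcp in reader [np.float64(-4.030351648938041), np.float64(0.07692614959200195)]
```

Call:
carry_out([
  [[0,0,0.2],[-30,14,0],20],
  [[0,0,0.2],[-48.4,22.8,0],20],
  [[0,0,0.2],[-48.4,22.8,-20],20],
  [[0,0,0.2],[-48.4,22.8,-40],20],
  [[0,0,0.2],[-48.4,22.8,-50],20],
  [[0,0,0.2],[-48.4,22.8,-52],20],
  [[0,0,0.2],[-48.4,22.8,-52],20],
  [[0,0,0.2],[-48.4,22.8,-52],20],
])

```text
t: 12.2
ee_pos: [500.5, 207.4, 48.9]
orientation: [0.633, 3.077, 0.0]
ft_force: [0.6, 1.4, -1.5]
width: 29.6
```

Run:
```python
from h import *
np.set_printoptions(precision=2,suppress=True)
P=[]
for i in range(2):
  im,m=shot("wrist","pics/j_wrist.png"); o=monitor.get_obs();P.append(o["ee_pos"]);print(o["t"],o["ee_pos"],o["orientation"],o["ft_force"],o["width"])
for n in ("scene","side"):
  im,_=shot(n,f"pics/j_{n}.png")
a=cv2.imread('pics/j_scene.png')[135:235,340:470]; b=cv2.imread('pics/j_side.png')[160:260,200:330]
cv2.imwrite('pics/j_2.png',cv2.resize(np.vstack([a,b]),None,fx=3,fy=3,interpolation=cv2.INTER_CUBIC))
```

```text
12.25 [500.68 207.67  49.22] [0.63 3.08 0.  ] [ 0.29 -0.11 -0.35] 29.933653959014883
12.3 [500.74 207.84  49.37] [0.63 3.08 0.  ] [ 0.    0.31 -2.01] 29.944721863902586
```

View pics/j_wrist.png

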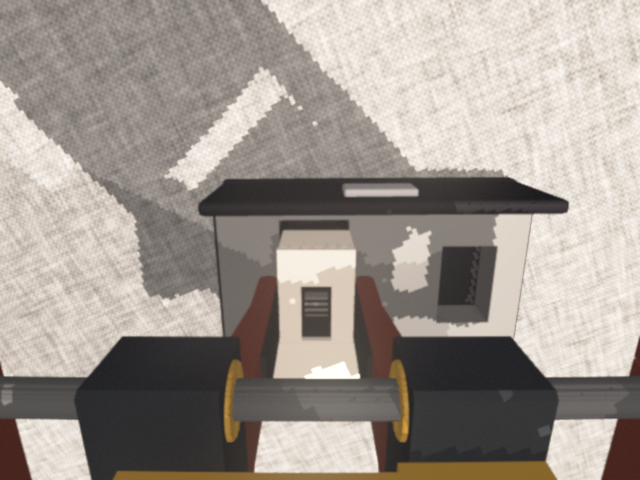

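View pics/j_2.png

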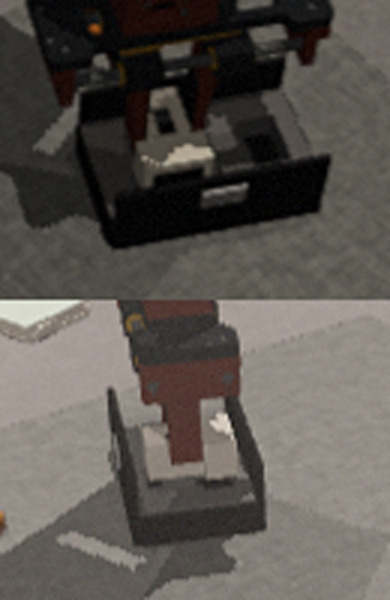

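Run:
```python
import cv2
a=cv2.imread('pics/j_wrist.png')[205:325,235:395]; cv2.imwrite('pics/j_z.png',cv2.resize(a,None,fx=5,fy=5,interpolation=cv2.INTER_CUBIC))
```

```text
(no output)
```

View pics/j_z.png

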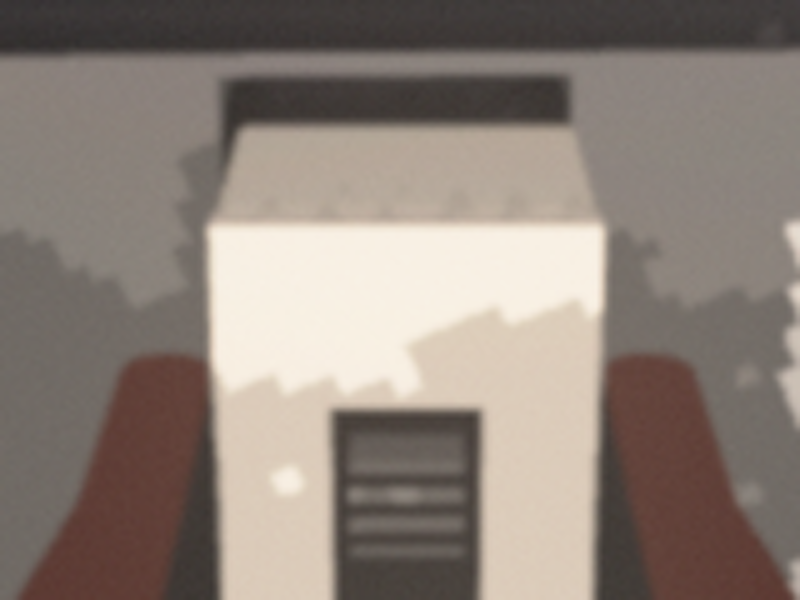

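Run:
```python
from h import *
np.set_printoptions(precision=2,suppress=True)
m=cm("wrist"); o=monitor.get_obs(); p=o["ee_pos"]; print(p)
C=-m[2].T@m[3]
q=lambda z:(np.array(z,float)+.5)/5-.5+[235,205]
a=np.radians(-23.2);c,s=np.cos(a),np.sin(a)
def loc(P): d=P[:2]-p[:2]; return np.array([c*d[0]+s*d[1],-s*d[0]+c*d[1]])
for z in [(222,77),(571,77)]: print("cut tail",loc(pix2plane([q(z)],28,m)[0]))
for zz in (33.5,34.5,35.5,36.5):
  print(zz,"reader bottom tail",[loc(pix2plane([q(z)],zz,m)[0]) for z in [(241,125),(573,125)]],"top",[loc(pix2plane([q(z)],zz+28,m)[0]) for z in [(208,222),(605,222)]])
```

```text
[500.54 208.02  49.33]
cut tail [-29.25 -17.48]
cut tail [-29.25  14.55]
33.5 reader bottom tail [array([-26.28, -15.38]), array([-26.28,  14.38])] top [array([-26.79, -15.76]), array([-26.79,  14.67])]
34.5 reader bottom tail [array([-26.57, -15.3 ]), array([-26.57,  14.3 ])] top [array([-27.14, -15.66]), array([-27.14,  14.56])]
35.5 reader bottom tail [array([-26.87, -15.21]), array([-26.87,  14.21])] top [array([-27.48, -15.56]), array([-27.48,  14.46])]
36.5 reader bottom tail [array([-27.16, -15.13]), array([-27.16,  14.13])] top [array([-27.83, -15.46]), array([-27.83,  14.36])]
```

Call:
carry_out([
  [[0,0,0],[-1.5,-0.5,-2],20],
  [[0,0,0],[-1.5,-0.5,-4],20],
  [[0,0,0],[-1.5,-0.5,-6],20],
  [[0,0,0],[-1.5,-0.5,-7],20],
  [[0,0,0],[-1.5,-0.5,-8],20],
  [[0,0,0],[-1.5,-0.5,-9],20],
  [[0,0,0],[-1.5,-0.5,-9],20],
])

```text
t: 12.98
ee_pos: [498.3, 207.4, 39.3]
orientation: [-0.631, -3.077, 0.0]
ft_force: [-0.1, 0.9, -0.4]
width: 29.9
```

Call:
carry_out([
  [[0,0,0],[0,0,-1],20],
  [[0,0,0],[0,0,-2],20],
  [[0,0,0],[0,0,-3],20],
  [[0,0,0],[0,0,-4],20],
  [[0,0,0],[0,0,-4],20],
])

```text
t: 13.4
ee_pos: [498.6, 207.6, 35.5]
orientation: [0.631, 3.077, 0.0]
ft_force: [-0.6, 0.8, -1.0]
width: 29.4
```

Run:
```python
from h import *
np.set_printoptions(precision=2,suppress=True)
im,m=shot("wrist","pics/k_wrist.png"); o=monitor.get_obs();print(o["t"],o["ee_pos"],o["orientation"],o["ft_force"],o["width"])
a=cv2.imread('pics/k_wrist.png')[205:325,235:395]; cv2.imwrite('pics/k_z.png',cv2.resize(a,None,fx=4,fy=4,interpolation=cv2.INTER_CUBIC))
```

```text
13.45 [498.56 207.57  35.53] [0.63 3.08 0.  ] [ 0.76  0.76 -0.59] 29.681069056597767
```

View pics/k_z.png

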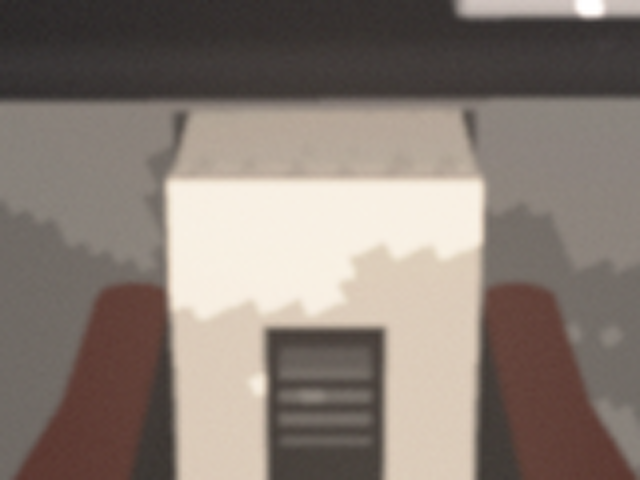

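Call:
carry_out([
  [[0,0,0],[0,0,-1],20],
  [[0,0,0],[0,0,-2],20],
  [[0,0,0],[0,0,-3],20],
  [[0,0,0],[0,0,-3],20],
])

```text
t: 13.78
ee_pos: [498.9, 207.6, 33.0]
orientation: [0.631, 3.077, 0.001]
ft_force: [0.7, -0.3, 4.1]
width: 29.7
```

Call:
carry_out([
  [[0,0,0],[0,0,0.5],40],
  [[0,0,0],[0,0,0.5],50],
  [[0,0,0],[0,0,0.5],50],
  [[0,0,0],[0,0,10],50],
  [[0,0,0],[0,0,35],46],
  [[0,0,0],[0,0,55],46],
  [[0,0,-7],[1,0,55],46],
  [[0,0,-14],[2,-1,55],46],
  [[0,0,-21],[3,-1,55],46],
  [[0,0,-28],[5,-2,55],46],
])

```text
t: 14.62
ee_pos: [503.4, 205.5, 88.4]
orientation: [1.365, 2.829, 0.001]
ft_force: [0.4, -0.4, -0.5]
width: 46.1
```

Call:
carry_out([
  [[0,0,-7],[0,0,0],46],
  [[0,0,-14],[0,0,0],46],
  [[0,0,-21],[0,0,0],46],
  [[0,0,-28],[0,0,0],46],
  [[0,0,-35],[0,0,0],46],
  [[0,0,-42],[0,0,0],46],
  [[0,0,-49],[0,0,0],46],
  [[0,0,-56],[0,0,0],46],
  [[0,0,-62],[0,0,0],46],
  [[0,0,-62],[0,0,0],46],
])

```text
t: 15.45
ee_pos: [503.4, 205.4, 88.1]
orientation: [2.626, 1.725, 0.0]
ft_force: [0.5, -0.3, 0.5]
width: 46.1
```

Run:
```python
from h import *
np.set_printoptions(precision=2,suppress=True)
im,m=shot("wrist","pics/l_wrist.png"); o=monitor.get_obs();print(o["t"],o["ee_pos"],o["orientation"],o["ft_force"],o["width"])
np.savez("l.npz",K=m[0],d=m[1],R=m[2],t=m[3],p=o["ee_pos"],r=o["orientation"])
```

```text
15.5 [503.44 205.45  88.04] [2.62 1.73 0.  ] [ 0.7  -1.42  0.28] 46.102861598913236
```

View pics/l_wrist.png

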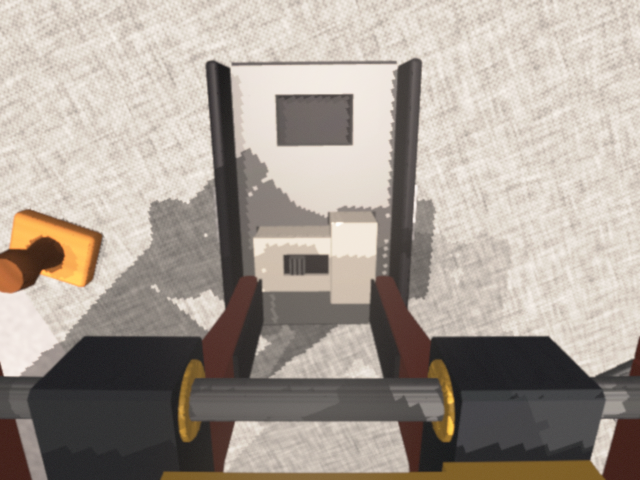

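Call:
carry_out([
  [[0,0,0],[0,0,-15],46],
  [[0,0,0],[0,0,-30],46],
  [[0,0,0],[0,0,-38],46],
  [[0,0,0],[0,0,-40],46],
  [[0,0,0],[0,0,-41],46],
])

```text
t: 15.92
ee_pos: [502.7, 205.3, 46.4]
orientation: [-2.621, -1.731, 0.003]
ft_force: [-2.8, -0.4, 6.9]
width: 46.1
```

Call:
carry_out([
  [[0,0,0],[0,0,-0.7],46],
  [[0,0,0],[0,0,-1.4],46],
  [[0,0,0],[0,0,-1.4],46],
])

```text
t: 16.17
ee_pos: [503.1, 205.4, 46.0]
orientation: [-2.621, -1.731, 0.001]
ft_force: [-3.0, -1.4, 4.9]
width: 46.1
```

Contact at about 46. Press on in small steps.

Call:
carry_out([
  [[0,0,0],[0,0,-1],46],
  [[0,0,0],[0,0,-2],46],
  [[0,0,0],[0,0,-2],46],
])

```text
t: 16.42
ee_pos: [503.9, 205.6, 43.9]
orientation: [2.622, 1.731, 0.002]
ft_force: [-1.4, -0.7, 4.1]
width: 45.8
```

Call:
carry_out([
  [[0,0,0],[0,0,-1],46],
  [[0,0,0],[0,0,-2],46],
  [[0,0,0],[0,0,-2],46],
])

```text
t: 16.67
ee_pos: [503.8, 205.5, 41.3]
orientation: [2.622, 1.73, 0.001]
ft_force: [0.4, -0.9, 3.7]
width: 45.9
```

Call:
carry_out([
  [[0,0,0],[0,0,-1],46],
  [[0,0,0],[0,0,-2],46],
  [[0,0,0],[0,0,-2.5],46],
  [[0,0,0],[0,0,-2.5],46],
])

```text
t: 17.0
ee_pos: [503.5, 205.5, 38.5]
orientation: [2.622, 1.73, 0.0]
ft_force: [0.8, -0.4, 0.6]
width: 46.2
```

Call:
carry_out([
  [[0,0,0],[0,0,-0.7],46],
  [[0,0,0],[0,0,-1.4],46],
  [[0,0,0],[0,0,-1.4],46],
])

```text
t: 17.25
ee_pos: [503.4, 205.5, 37.4]
orientation: [-2.622, -1.73, -0.0]
ft_force: [-0.1, 0.0, 5.4]
width: 45.9
```

Call:
carry_out([
  [[0,0,0],[0,0,-0.5],46],
  [[0,0,0],[0,0,-1],46],
  [[0,0,0],[0,0,-1],46],
])

```text
t: 17.5
ee_pos: [503.5, 205.5, 37.3]
orientation: [2.623, 1.73, 0.0]
ft_force: [-2.3, -3.2, 16.1]
width: 46.0
```

Call:
carry_out([
  [[0,0,0],[0,0,-0.6],46],
  [[0,0,0],[0,0,-1.2],46],
  [[0,0,0],[0,0,-1.2],46],
])

```text
t: 17.75
ee_pos: [503.5, 205.5, 37.2]
orientation: [2.622, 1.73, 0.001]
ft_force: [-6.2, -3.2, 29.0]
width: 46.1
```

Call:
carry_out([
  [[0,0,0],[0,0,3],46],
  [[0,0,0],[0,0,15],46],
  [[0,0,0],[0,0,40],18],
  [[0,0,0],[0,0,53],18],
  [[0,0,0],[0,0,53],18],
  [[0,0,0],[0,0,53],18],
])

```text
t: 18.25
ee_pos: [503.6, 205.6, 88.6]
orientation: [2.622, 1.729, 0.002]
ft_force: [-0.9, 0.7, -0.3]
width: 22.6
```

Run:
```python
from h import *
np.set_printoptions(precision=2,suppress=True)
im,m=shot("wrist","pics/m_wrist.png"); o=monitor.get_obs();print(o["t"],o["ee_pos"],o["orientation"],o["ft_force"],o["width"])
np.savez("m.npz",K=m[0],d=m[1],R=m[2],t=m[3],p=o["ee_pos"],r=o["orientation"])
for q in ("reader_mid","lock_top"): print(q,[(round(x["confidence"],2),c2w(x["point"],m)) for x in place_of(q,"wrist")[:2]])
a=cv2.imread('pics/m_wrist.png')[205:325,235:395]; cv2.imwrite('pics/m_z.png',cv2.resize(a,None,fx=5,fy=5,interpolation=cv2.INTER_CUBIC))
im,_=shot("side","pics/m_side.png"); cv2.imwrite('pics/m_side.png',cv2.resize(cv2.imread('pics/m_side.png')[160:260,200:330],None,fx=5,fy=5,interpolation=cv2.INTER_CUBIC))
```

```text
18.3 [503.   205.33  87.78] [-2.62 -1.73  0.  ] [ 0.41 -0.09 -0.1 ] 19.810489512160224
reader_mid [(0.63, array([504.84, 206.84,  24.36]))]
lock_top [(0.62, array([494.62, 212.73,  35.94]))]
```

View pics/m_z.png

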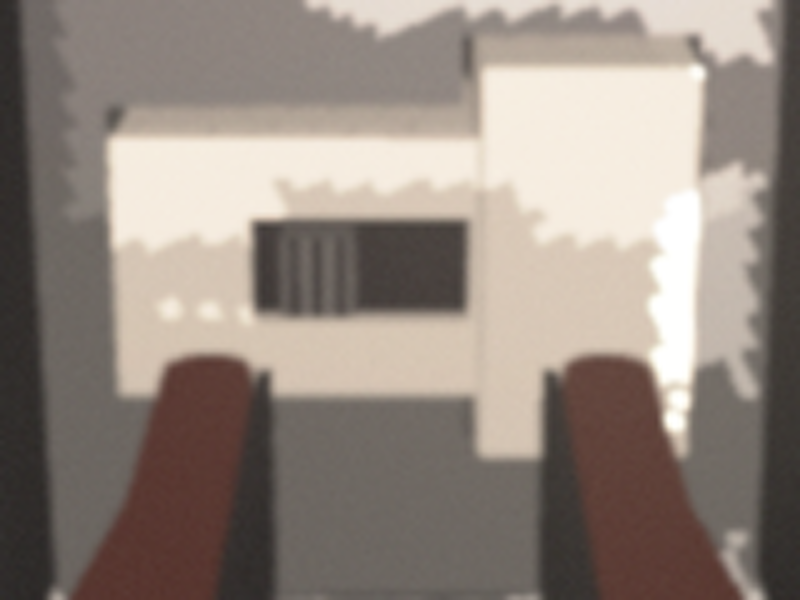

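View pics/m_side.png

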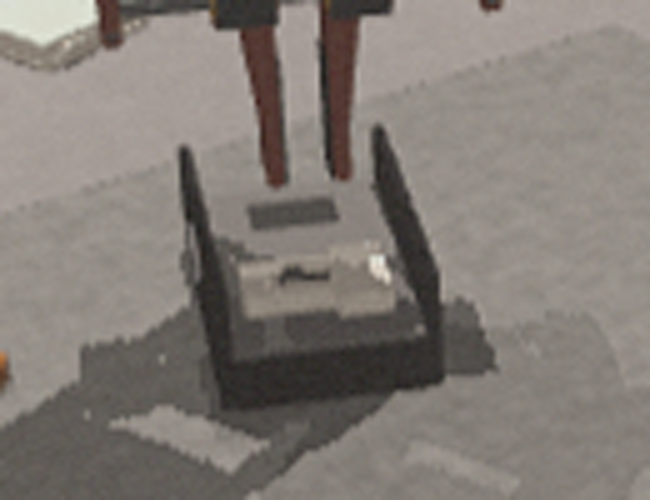

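Run:
```python
from h import *
np.set_printoptions(precision=2,suppress=True)
b=np.load("m.npz"); m=(b['K'],b['d'],b['R'],b['t'])
q=lambda z:(np.array(z,float)+.5)/5-.5+[235,205]
z=[(108,136),(118,397),(480,66),(705,66),(480,458),(688,458),(254,221),(254,314),(467,221),(467,314)]
mod=[(-32,15),(-32,-15),(8,23),(32,23),(8,-23),(32,-23),(-17,6),(-17,-6),(7,6),(7,-6)]
for zz in (36,37,38):
  x,r=fitpose(q(z),[(a,c,zz) for a,c in mod],m,[504,205,-.4]);print(zz,x[:2],np.degrees(x[2]),(r**2).sum())
  c,s=np.cos(x[2]),np.sin(x[2])
  d=b['p'][:2]-x[:2]; print(" tcp in reader",c*d[0]+s*d[1],-s*d[0]+c*d[1])
  L=[]
  for v in ((282,228),(357,228),(279,315),(357,315)):
    P=pix2plane([q(v)],zz+2.5,m)[0]; d=P[:2]-x[:2]; L.append([c*d[0]+s*d[1],-s*d[0]+c*d[1]])
  print(np.array(L))
print(r)
```

```text
36 [503.57 204.49] -23.071960394272335 6.272506320797649
 tcp in reader -0.8514630496847356 0.5580501787135687
[[-13.41   5.58]
 [ -5.27   5.57]
 [-13.94  -4.53]
 [ -5.36  -4.55]]
37 [503.7  204.82] -23.07088605756311 6.203795587288263
 tcp in reader -0.8435820978751686 0.20204064164547697
[[-13.34   5.58]
 [ -5.24   5.56]
 [-13.86  -4.49]
 [ -5.33  -4.51]]
38 [503.84 205.15] -23.063626874432355 7.192855089783575
 tcp in reader -0.841003901485696 -0.1535245387622712
[[-13.27   5.57]
 [ -5.21   5.55]
 [-13.8   -4.45]
 [ -5.3   -4.47]]
[[-0.15  0.33]
 [ 0.21 -0.36]
 [ 0.09 -0.26]
 [ 0.25 -0.36]
 [-0.59  0.39]
 [ 0.39  0.26]
 [-1.02 -0.85]
 [-0.49  1.16]
 [ 0.59 -0.95]
 [ 0.44  1.06]]
```

Call:
carry_out([
  [[0,0,0],[-7.9,3.4,-10],18],
  [[0,0,0],[-7.9,3.4,-30],18],
  [[0,0,0],[-7.9,3.4,-43],18],
  [[0,0,0],[-7.9,3.4,-46],18],
  [[0,0,0],[-7.9,3.4,-46],18],
  [[0,0,0],[-7.9,3.4,-46],18],
])

```text
t: 18.95
ee_pos: [495.4, 208.8, 41.8]
orientation: [-2.622, -1.73, 0.001]
ft_force: [0.7, -0.7, 0.7]
width: 18.1
```

Run:
```python
from h import *
np.set_printoptions(precision=2,suppress=True)
im,m=shot("wrist","pics/n_wrist.png"); o=monitor.get_obs();print(o["t"],o["ee_pos"],o["orientation"],o["ft_force"],o["width"])
a=cv2.imread('pics/n_wrist.png')[205:345,235:395]; cv2.imwrite('pics/n_z.png',cv2.resize(a,None,fx=4,fy=4,interpolation=cv2.INTER_CUBIC))
```

```text
19.0 [495.78 208.92  42.32] [2.62 1.73 0.  ] [ 0.31 -0.09 -0.48] 18.165524312143095
```

View pics/n_z.png

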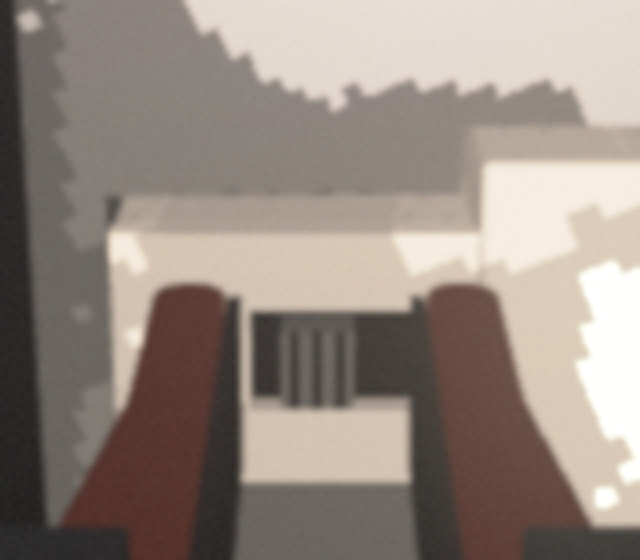

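Call:
carry_out([
  [[0,0,0],[0,0,-2],18],
  [[0,0,0],[0,0,-3.5],18],
  [[0,0,0],[0,0,-3.5],18],
  [[0,0,0],[0,0,-3.5],18],
])

```text
t: 19.33
ee_pos: [495.6, 208.9, 38.8]
orientation: [2.622, 1.73, 0.001]
ft_force: [-0.9, 0.7, 0.2]
width: 18.0
```

Call:
carry_out([
  [[0,0,0],[0,0,-0.4],18],
  [[0,0,0],[1.8,-0.8,-0.4],18],
  [[0,0,0],[3.7,-1.6,-0.4],18],
  [[0,0,0],[5.5,-2.4,-0.4],18],
  [[0,0,0],[7.4,-3.1,-0.4],18],
  [[0,0,0],[9.2,-3.9,-0.4],18],
  [[0,0,0],[11,-4.7,-0.4],18],
  [[0,0,0],[12.4,-5.3,-0.4],18],
  [[0,0,0],[13.4,-5.7,-0.4],18],
  [[0,0,0],[13.4,-5.7,-0.4],18],
])

```text
t: 20.17
ee_pos: [509.0, 203.1, 38.1]
orientation: [-2.623, -1.729, 0.0]
ft_force: [-1.3, 0.6, 0.7]
width: 17.9
```

Run:
```python
from h import *
np.set_printoptions(precision=2,suppress=True)
im,m=shot("wrist","pics/o_wrist.png"); o=monitor.get_obs();print(o["t"],o["ee_pos"],o["orientation"],o["ft_force"],o["width"])
a=cv2.imread('pics/o_wrist.png')[205:345,235:395]; cv2.imwrite('pics/o_z.png',cv2.resize(a,None,fx=4,fy=4,interpolation=cv2.INTER_CUBIC))
```

```text
20.2167 [508.96 203.09  38.13] [ 2.62  1.73 -0.  ] [-0.51 -0.01  0.52] 17.908598900414486
```

View pics/o_z.png

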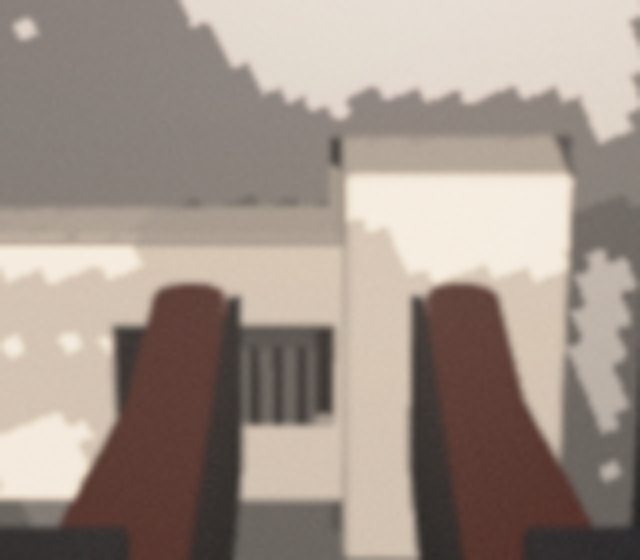

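Slider is following the left finger and is near the head end. I'll push to the stop, watching the force.

Call:
carry_out([
  [[0,0,0],[0.7,-0.3,0],18],
  [[0,0,0],[1.4,-0.6,0],18],
  [[0,0,0],[1.4,-0.6,0],18],
])

```text
t: 20.47
ee_pos: [509.2, 202.7, 38.0]
orientation: [-2.622, -1.729, 0.003]
ft_force: [-5.1, 3.4, 2.6]
width: 18.4
```

Call:
carry_out([
  [[0,0,0],[0.5,-0.2,0],18],
  [[0,0,0],[0.9,-0.4,0],18],
  [[0,0,0],[0.9,-0.4,0],18],
])

```text
t: 20.72
ee_pos: [509.4, 202.5, 37.9]
orientation: [-2.621, -1.728, 0.005]
ft_force: [-7.7, 5.0, 4.2]
width: 18.2
```

Call:
carry_out([
  [[0,0,0],[-2.8,1.2,0],18],
  [[0,0,0],[-4,1.7,0.5],18],
  [[0,0,0],[-4,1.7,10],18],
  [[0,0,0],[-4,1.7,40],18],
  [[0,0,0],[-4,1.7,80],18],
  [[0,0,0],[-4,1.7,110],18],
  [[0,0,0],[-4,1.7,110],18],
  [[0,0,0],[-4,1.7,110],18],
])

```text
t: 21.38
ee_pos: [508.9, 204.2, 150.7]
orientation: [2.621, 1.729, 0.008]
ft_force: [-0.6, 0.4, -1.1]
width: 17.8
```

Run:
```python
from h import *
np.set_printoptions(precision=2,suppress=True)
im,m=shot("wrist","pics/p_wrist.png"); o=monitor.get_obs();print(o["t"],o["ee_pos"],o["ft_force"],o["width"])
np.savez("p.npz",K=m[0],d=m[1],R=m[2],t=m[3],p=o["ee_pos"],r=o["orientation"])
a=cv2.imread('pics/p_wrist.png')[165:305,225:385]; cv2.imwrite('pics/p_z.png',cv2.resize(a,None,fx=4,fy=4,interpolation=cv2.INTER_CUBIC))
im,_=shot("scene","pics/p_scene.png")
```

```text
21.4333 [507.63 203.83 149.04] [-0.31 -0.03 -0.51] 18.3761453271076
```

View pics/p_z.png

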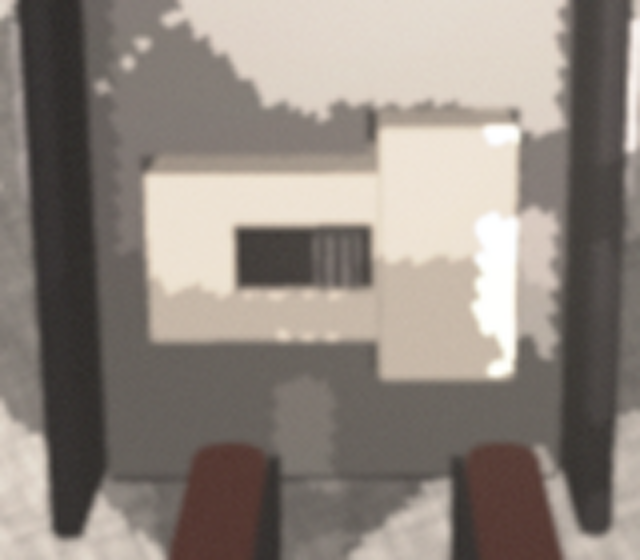

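View pics/p_scene.png

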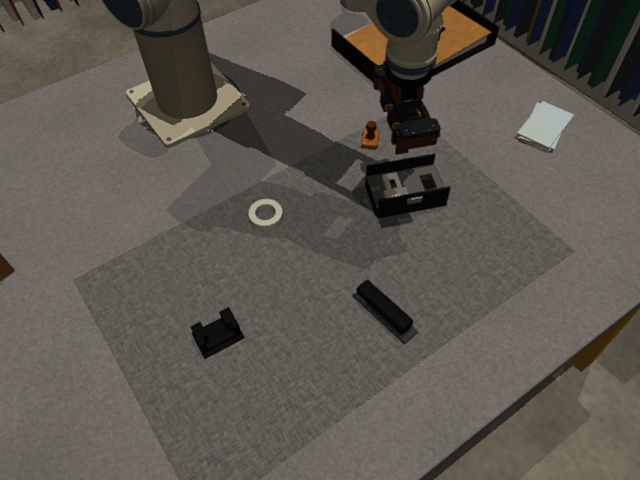

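Run:
```python
from h import *
print(order.close_job())
```

```text
the job is handed in; nothing more can be done
None
```

I did the job in the order asked and handed it in at about 21.5 s of the 64 s allowed; no verdict was reported.

- **Desk:** I lifted the reader from the cradle by its two ends, set it flat on the desk and let go.
- **Case:** I retook it by the handle sides and lowered it into the T cutout. I then pressed it home with one fingertip on the head and one on the tail.
- **Lock:** I pushed the slider towards the head with a fingertip until it stopped. Then I backed off and lifted clear.

**Last checks**
- **Seating:** Pressing stopped firmly at 37.2 mm, against 37 mm expected for home, with 29 N at the end. The wrist picture shows the reader level in the cutout.
- **Lock position:** The slider met its stop at about 9 N sideways. It measures about +0.8 mm in the picture, against +1 mm for locked, which is within what I can measure.
- **Other desk things:** The tape, stamp and stapler look unmoved in the last scene picture.
- **Disagreement:** I did not see the 8 to 18 N peak expected when passing the sprung pads. My readings on the way down were about 1 to 7 N, so the peak may have fallen between readings.

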